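# Take the stacked bench kit apart and put each item in its own holder

## Robot

A 7-joint arm with a two-finger parallel gripper is mounted at the origin on a cart in front of the work surface, level with it; the furniture and walls round the work are solid. World frame = base frame: x ahead of the robot, y to its left, z up, the work surface at z = 0. Lengths are in mm, angles in rad, forces in N, time in s.
With the tool pointing down it reaches from about 425 to 800 mm from the base axis. Payload 8.3 kg.
Tool frame: the origin (TCP) lies at the very end of the fingers, on their centre line; the grasp point (between the pads) lies 19 mm behind it; z points along the fingers, y is the line along which they close (so a half turn about z gives the same grasp; the last joint's range is limited). The gripper opens to 85 mm and grips with 20 to 120 N. Pads are 22 mm wide; open, the fingers measure 114 mm over their backs; the gripper's body (76 mm by 85 mm) begins 54 mm behind the grasp point. The pads swing forward as they close: fully open they stand 13 mm farther back than shut.
Start: joints at [1.076, 0.383, 0.016, 1.37, -0.006, 1.388, -0.046], TCP at [261.6, -567.599, 231.279] pointing down, gripper open.
Joint ranges: [-2.95, 2.95], [-0.25, 2.06], [-1.52, 1.56], [0.18, 2.33], [-1.44, 4.58], [0.02, 2.06], [-3.01, 3.01]. Speed limits (rad/s): [2.39, 2.39, 3.01, 3.01, 3.14, 3.14, 3.14].

## Interface

Orientations are given as a unit quaternion [x, y, z, w].
In Python, from bench import * gives the robot as it stands.
- The arm moves only by the tool play_rows, never from a script. Its argument "rows" is a list of rows, each a list of 6 numbers: the shift along the tool's x, y, z in units of 0.02 m (1.0 is 0.02 m), then the turn, a rotation vector about the tool's x, y, z in units of 6 degrees (1.0 is 6 degrees). In form: [[x, y, z, wx, wy, wz], ...]. A call has 1 to 10 rows; each row shifts and turns the commanded pose from where the row before left it, along the tool's axes as they then stand; what a row does not reach is not made up. A row lasts 1/10 s, in which the tool goes at most 50 mm and 8.59 degrees, less where a joint would pass 70% of its speed; a pose out of reach is approached as far as the arm can. A call with a number of a shift or a turn outside -1 to 1 is refused whole. A call with a gripper value outside its range is refused whole. "gripper" is the closure, from -1 (fully open) to 1 (shut), so that 0 is half open, set as the call begins (left out, the last holds). The fingers move at their own pace and stop on an object; "grip_force" is the grip in N (left out, the last holds). Time passes only in rows, so rows that do not move let the fingers close. It gives the time, the measured TCP pose, the force, the opening and the grip force at its end, in the units of the state.
- get_obs(): the state, without advancing time (a new reading comes with each control period).
- get_image(name): name is "side" or "top" or "wrist"; returns (picture, depth): 400x640x3 uint8, red, green, blue; 400x640 float32, mm along the optical axis (not along the pixel's ray), 0 where there is no reading.
- camera_model(name): a dict with "fx", "fy", "cx", "cy" (pixels), "k1" (the pictures are not rectified: a ray, as slopes to the right and down, at radius r is drawn at 1 + k1 r^2 times it, then the intrinsics apply), "eye" and "rotation" of the camera in the world; the wrist camera has in their place "mount" (4x4, takes a point from camera to tool coordinates, whose origin is the TCP and whose axes are the flange's). Camera axes: x right, y down, z forward; pixel columns grow to the right and rows downward; lengths in mm; the calibration is good to about 2 mm. A picture is of the moment at which its call begins: read the wrist's pose just before it. camera_model takes no time and is no camera call.
- hand_in(): hands the job in; it is judged then, once.
The state is a dict: "time_s": time; "joint_positions": joint angles; "joint_vel": joint speeds; "effort": joint torques, N m; "position": TCP position; "tool_rot": TCP orientation; "ft_force": force on the tool from outside, world axes, zero at the start; "wrist_torque": the same for the moment, N m; "gripper_width": opening from 0.0 (shut) to 1.0 (fully open); "gripper_force": force on a finger pad.
Only numpy, scipy, OpenCV 4.12 (cv2) and the standard library are available. Lean on these libraries where they do the work, as an engineer would, in place of code of your own. Each camera call takes 0.05 s, during which the arm holds its last target. There are 200 camera calls.

## Task

Someone has piled the bench kit into one stack: clear it from the top down and put everything away. Stand the hand tally counter upright in the middle of the round dish without dropping it, thread the tape roll flat onto the upright spindle, lay the culture flask flat in the smaller tray with the notched ends, and lay the aluminium tube block flat in the larger tray with the closed ends. Let nothing tip over on the way, and leave every item lying level, fully down on the floor of its own holder and let go.

Things in the scene. Friction and masses are not known exactly. Their poses are not given: they have to be found in the camera images.
- tube_block: Bottom of the stack, at the start flat on the worktop: bare aluminium block with ten round tube holes (13 mm, 18 mm deep) in its top; 130 (x) x 58 (y) x 28 (z) mm, 0.3 to 0.5 kg. Origin: centre of its underside; x along its length, z up. Grip it across the 58 mm sides, with the fingertips at least 10 mm above its underside, so that they stay over the rim of its tray.
- flask: Second from below, lying flat crosswise on the block: clear culture flask with reddish content, screw cap at its +x end; 100 (x; flat sides from x = -50 to +30) x 51 (y) x 22.5 (z) mm, 50 to 100 g. Origin: centre of its underside, at the start 28 mm above the worktop; z up. Grip it across the 51 mm at about x = -5 mm, fingertips 7 mm or more above its underside.
- tape_roll: Third from below, lying flat on the flask: ring-shaped roll of lab tape, 60 mm outer diameter, open bore about 30 mm, 22 mm high, 50 g. Origin: centre of its underside on the bore's axis; z up. Grip it across the outside, from any side. Its underside is 50.5 mm above the worktop at the start.
- tally: Top of the stack, standing on the tape roll: hand tally counter, light drum body on a flat black foot, lever on top; foot 34 (x) x 40 (y) mm, body 32 mm wide along x, 49 mm high in all, 90 g. Origin: on its underside; the foot runs from y = -17 to +23 mm; z up. Grip it along its x at y = +3 mm, fingertips about 9 mm above its underside, which starts 72.5 mm above the worktop.
- block_tray: Place of the tube block: fixed grey open tray with unbroken low walls, the larger of the two trays; inside 148 (x) x 76 (y) mm, walls 5 mm thick with their top 9 mm above the worktop, floor 3 mm above the worktop. Origin: centre of its underside on the worktop; x along its length. The block may lie either way round. (Behind the work a 0.33 m tall water bath stands fixed; its front is at x = 0.65 m from y = -0.55 to +0.05 m: keep wrist and arm clear of it.)
- flask_tray: Place of the flask: fixed grey open tray with a 30 mm wide notch in the middle of each short end, the smaller of the two trays; inside 118 (x) x 69 (y) mm, walls 5 mm thick with their top 8 mm above the worktop, floor 3 mm above the worktop. Origin: centre of its underside on the worktop; x along its length. The flask may lie either way round.
- tape_spindle: Place of the tape roll: fixed round grey plate of 74 mm diameter, 4 mm high, with an upright steel pin of 14 mm diameter in its middle whose slightly pointed top is 36 mm above the worktop. Origin: centre of its underside on the worktop, on the pin's axis. The roll comes down over the pin onto the plate.
- round_dish: Place of the tally counter: fixed round grey dish, 92 mm outer and 84 mm inner diameter, rim 8 mm above the worktop, floor 3 mm above the worktop. Origin: centre of its underside on the worktop. The counter may face any way in it.

How it is judged (in metres and radians):
At the end, for the whole second after the job is handed in: Block and flask lie in their trays (within 14 mm of centre, 0.35 rad, underside at most 7 mm above worktop), roll over the pin (13 mm; at most 9 mm up), tally counter in the dish (16 mm; at most 7 mm up); all level within 0.08 rad, let go, under 0.02 m/s (x of tube_block in the frame of block_tray between -0.014 and 0.014 m and y of tube_block in the frame of block_tray between -0.014 and 0.014 m and z of tube_block in the frame of block_tray between -0.002 and 0.007 m and angle between the x axis of tube_block and the x axis of block_tray, either way round below 0.35 rad and x of flask in the frame of flask_tray between -0.014 and 0.014 m and y of flask in the frame of flask_tray between -0.014 and 0.014 m and z of flask in the frame of flask_tray between -0.002 and 0.007 m and angle between the x axis of flask and the x axis of flask_tray, either way round below 0.35 rad and horizontal distance between tape_roll and tape_spindle below 0.013 m and z of tape_roll in the frame of tape_spindle between 0 and 0.009 m and horizontal distance between tally and round_dish below 0.016 m and z of tally in the frame of round_dish between -0.002 and 0.007 m and angle between each of tube_block, flask, tape_roll, tally's own z axis and vertical below 0.08 rad and linear speed of each of tube_block, flask, tape_roll, tally below 0.02 m/s and contact force between the fingers and tube_block below 0.1 N and contact force between the fingers and flask below 0.1 N and contact force between the fingers and tape_roll below 0.1 N and contact force between the fingers and tally below 0.1 N); the robot touches nothing.
It fails at once if the tube block is tipped over (leans more than 0.6 rad) (angle between tube_block's own z axis and vertical above 0.6 rad).
It fails at once if the flask is tipped over (leans more than 0.6 rad) (angle between flask's own z axis and vertical above 0.6 rad).
It fails at once if the tape roll is tipped over (leans more than 0.6 rad) (angle between tape_roll's own z axis and vertical above 0.6 rad).
It fails at once if the tally counter is tipped over (leans more than 0.6 rad) (angle between tally's own z axis and vertical above 0.6 rad).
It fails at once if the tally counter is dropped (falls free of the fingers at more than 0.7 m/s) (linear speed of tally above 0.7 m/s and contact force between the fingers and tally below 0.05 N).
It also fails if it takes over 144 s, if anything falls off the work surface, if the arm or the gripper's body presses on something with over 40 N, if the wrist force passes 120 N, or if a joint passes its speed limit or range.

## Working session

There is one attempt and no reset: what is moved stays moved. The work goes in short steps, Python scripts to look and compute and a tool call to move; the robot and the scene stay as the last step left them, time stands still between calls to the robot, and variables do not carry over. Pictures are saved under pics/ and viewed, at most 14 in all, crops included, and the job is handed in when it is done.

Besides the shell and the picture viewer there is one more tool, called after "Call:" as name([rows], argument=value, ...), one row to a line, values as JSON. play_rows: Moves the arm, as the interface text tells. Its arguments: {"type":"object","properties":{"rows":{"type":"array"},"gripper":{"type":"number"},"grip_force":{"type":"number"}},"required":["rows"]}

```bash
mkdir -p pics; cat > h.py <<'E'
from bench import *
import numpy as np, cv2
from scipy.spatial.transform import Rotation as R
def cam(name):
    o=get_obs(); m=camera_model(name); p,d=get_image(name)
    if name=="wrist":
        M=np.array(m["mount"]); Rt=R.from_quat(o["tool_rot"]).as_matrix()
        m["rotation"]=Rt@M[:3,:3]; m["eye"]=Rt@M[:3,3]+np.array(o["position"])
    return p,d,m
def rays(uv,m):
    uv=np.atleast_2d(np.array(uv,float)); K=np.array([[m["fx"],0,m["cx"]],[0,m["fy"],m["cy"]],[0,0,1]])
    n=cv2.undistortPoints(uv[:,None],K,np.array([m["k1"],0,0,0,0]))[:,0]
    return np.c_[n,np.ones(len(n))]
def plane(uv,m,z):
    r=rays(uv,m)@np.array(m["rotation"]).T; e=np.array(m["eye"]); return e+r*((z-e[2])/r[:,2])[:,None]
def cloud(d,m):
    v,u=np.mgrid[:400,:640]; r=rays(np.c_[u.ravel(),v.ravel()],m)*d.reshape(-1,1)
    return (r@np.array(m["rotation"]).T+np.array(m["eye"])).reshape(400,640,3)
def save(n,p): cv2.imwrite(n,p[:,:,::-1])
E
python3 - <<'E'
from h import *
print(get_obs())
for n in ["top","side"]:
    p,d,m=cam(n); save(f"pics/{n}.png",p); np.savez(f"{n}.npz",p=p,d=d); print(n,m)
E
```

```text
{'time_s': 0.0, 'joint_positions': array([ 1.07606143,  0.38425889,  0.01634931,  1.3711646 , -0.00631696,
        1.3881213 , -0.04651786]), 'joint_vel': array([ 0.00174086, -0.00065153, -0.00271572,  0.00071068,  0.00092569,
        0.00016362, -0.00181542]), 'effort': array([-1.27759566e-03, -6.27599931e+01,  8.43909234e-01, -3.71825802e+01,
        1.65619788e-02,  1.41018711e-02,  1.67830115e-05]), 'position': array([ 261.43726001, -567.16454717,  230.2609617 ]), 'tool_rot': array([ 9.76772778e-01,  2.14275603e-01, -2.07666771e-04, -9.29023973e-04]), 'ft_force': array([-0.21187107, -0.73172886, -0.31645412]), 'wrist_torque': array([-0.04761441,  0.03383324, -0.00463656]), 'gripper_force': 0.0, 'gripper_width': 1.0005580979389121}
top {'fx': 467.41485517171236, 'fy': 467.41485517171236, 'cx': 326.1276372795596, 'cy': 197.005919231123, 'k1': 0.018715421989471504, 'eye': array([ 398.27621746,    9.4908503 , 1397.2530363 ]), 'rotation': array([-0.70222692,  0.71109637, -0.02884448,  0.01968016])}
side {'fx': 432.8359292094049, 'fy': 432.8359292094049, 'cx': 321.1527324892645, 'cy': 197.22812315966365, 'k1': -0.029155030689480957, 'eye': array([ 576.83688935, -935.39817357,  788.40717952]), 'rotation': array([ 0.89461863,  0.02934668, -0.02339189, -0.44525173])}
```

```bash
sed -i 's/^    return p,d,m$/    else: m["rotation"]=R.from_quat(m["rotation"]).as_matrix()\n    return p,d,m/' h.py; python3 -c "
import cv2
cv2.imwrite('pics/t2.png',cv2.resize(cv2.imread('pics/top.png'),(800,500),interpolation=3))"
```

```text
(no output)
```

View pics/top.png

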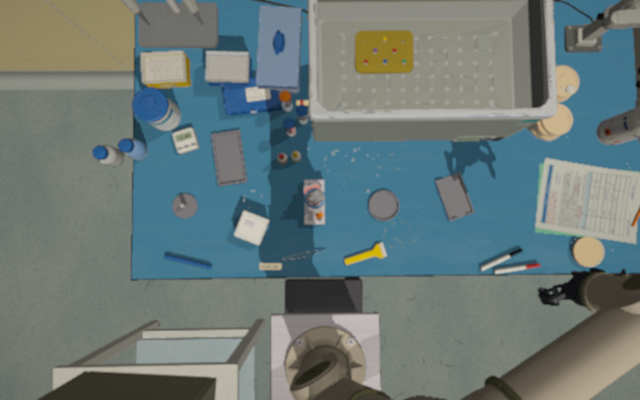

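View pics/side.png

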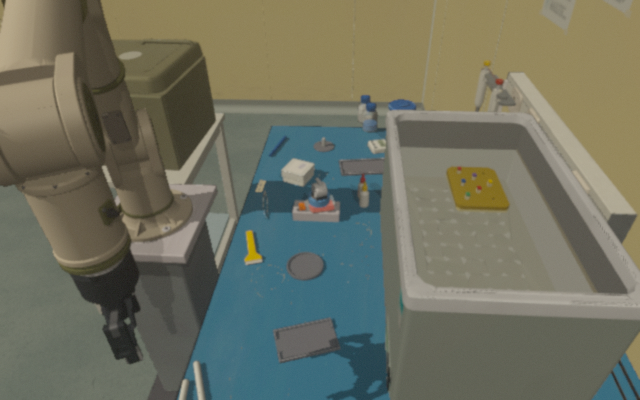

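```bash
cat > m1.py <<'E'
from h import *
z=np.load("top.npz"); p,d=z["p"],z["d"]
m=camera_model("top"); m["rotation"]=R.from_quat(m["rotation"]).as_matrix()
C=cloud(d,m)
hsv=cv2.cvtColor(p,cv2.COLOR_RGB2HSV)
grey=((hsv[...,1]<70)&(hsv[...,2]<160)).astype(np.uint8)
for n,(u0,u1,v0,v1),zt in [("trayL",(205,250,122,190),9),("trayR",(430,478,170,224),8),("dish",(362,404,186,224),8),("spin",(168,202,190,222),4)]:
    g=np.zeros_like(grey); g[v0:v1,u0:u1]=grey[v0:v1,u0:u1]
    c=max(cv2.findContours(g,0,1)[0],key=cv2.contourArea)[:,0]
    w=plane(c,m,zt)[:,:2].astype(np.float32)
    print(n,cv2.minAreaRect(w),cv2.minEnclosingCircle(w))
crop=cv2.resize(p[125:255,225:405],None,fx=4,fy=4,interpolation=cv2.INTER_CUBIC); save("pics/c.png",crop)
for u,v in [(315,200),(315,185),(315,218),(290,157),(282,157),(296,157),(252,225),(291,128),(375,250)]: print(u,v,C[v,u].round())
print(np.nanmax(C[175:230,300:330,2]))
S=C[170:232,295:335].reshape(-1,3)
for a,b in [(8,40),(40,56),(56,80),(80,130)]:
    q=S[(S[:,2]>a)&(S[:,2]<b)]; print(a,b,len(q),np.median(q,0).round(),q.min(0).round(),q.max(0).round())
E
python3 m1.py
```

```text
trayL ((615.613525390625, 280.6092224121094), (160.93148803710938, 87.69306182861328), 7.728553771972656) ((615.4840698242188, 280.77130126953125), 88.95970153808594)
trayR ((491.77313232421875, -391.61468505859375), (129.89016723632812, 80.57422637939453), 18.306501388549805) ((492.1649169921875, -390.868896484375), 73.55870056152344)
dish ((467.8468017578125, -178.35430908203125), (89.65518951416016, 89.50039672851562), 89.28289031982422) ((467.4491882324219, -179.63467407226562), 46.927650451660156)
spin ((473.13580322265625, 412.1688232421875), (71.8990478515625, 72.55579376220703), 45.01493835449219) ((473.6929931640625, 411.4893493652344), 37.35497283935547)
315 200 [479.  23. 113.]
315 185 [526.  23.  47.]
315 218 [431.  25.  24.]
290 157 [616.  98.   2.]
282 157 [607. 117.  64.]
296 157 [607.  77.  57.]
252 225 [413. 206.  43.]
291 128 [680.  88. 110.]
375 250 [ 335. -152.    7.]
1397.2530362976931
8 40 358 [446.  30.  27.] [413. -29.   8.] [543.  54.  38.]
40 56 185 [468.  20.  49.] [431.  -5.  40.] [532.  55.  55.]
56 80 163 [476.  29.  72.] [456.  -5.  56.] [515.  52.  80.]
80 130 181 [486.  20. 113.] [466.  -5.  84.] [509.  43. 127.]
```

View pics/c.png

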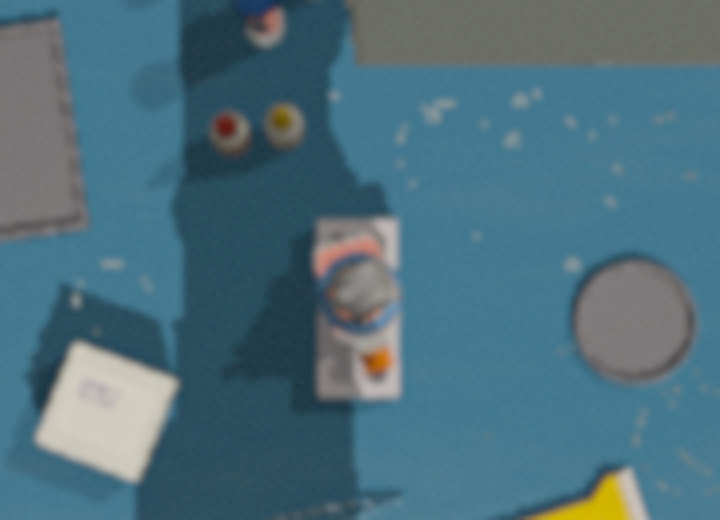

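Call:
play_rows([
  [0, 0, -0.3, 0, 0, 0.82],
  [0, 0, -0.3, 0, 0, 0.82],
  [0, 0, -0.3, 0, 0, 0.82],
  [0, 0, -0.3, 0, 0, 0.82],
  [0, 0, -0.3, 0, 0, 0.82],
], gripper=-1)

```text
time_s: 0.6
position: [261.5, -567.3, 260.9]
tool_rot: [1.0, -0.0, -0.0, -0.001]
ft_force: [0.4, -0.5, -0.4]
gripper_width: 0.999
gripper_force: 0.0
```

Call:
play_rows([
  [0.95, -1, 0, 0, 0, 0],
  [0.95, -1, 0, 0, 0, 0],
  [0.95, -1, 0, 0, 0, 0],
  [0.95, -1, 0, 0, 0, 0],
  [0.95, -1, 0, 0, 0, 0],
  [0.95, -1, 0, 0, 0, 0],
  [0.95, -1, 0, 0, 0, 0],
  [0.95, -1, 0, 0, 0, 0],
  [0.95, -1, 0, 0, 0, 0],
  [0.95, -1, 0, 0, 0, 0],
])

```text
time_s: 1.6
position: [451.6, -366.1, 260.8]
tool_rot: [1.0, 0.001, -0.0, -0.0]
ft_force: [0.2, 0.5, -0.8]
gripper_width: 0.996
gripper_force: 0.0
```

Call:
play_rows([
  [0, -1, 0, 0, 0, 0],
  [0, -1, 0, 0, 0, 0],
  [0, -1, 0, 0, 0, 0],
  [0, -1, 0, 0, 0, 0],
  [0, -1, 0, 0, 0, 0],
  [0, -1, 0, 0, 0, 0],
  [0, -1, 0, 0, 0, 0],
  [0, -1, 0, 0, 0, 0],
  [0, -1, 0, 0, 0, 0],
  [0, -1, 0, 0, 0, 0],
])

```text
time_s: 2.6
position: [450.3, -166.2, 260.9]
tool_rot: [1.0, 0.001, -0.0, -0.0]
ft_force: [1.0, 0.3, 0.1]
gripper_width: 0.994
gripper_force: 0.0
```

Call:
play_rows([
  [0, -1, 0, 0, 0, 0],
  [0, -1, 0, 0, 0, 0],
  [0, -1, 0, 0, 0, 0],
  [0, -1, 0, 0, 0, 0],
  [0, -1, 0, 0, 0, 0],
  [0, -1, 0, 0, 0, 0],
  [0, -0.8, 0, 0, 0, 0],
  [0, 0, 0, 0, 0, 0],
  [0, 0, 0, 0, 0, 0],
])

```text
time_s: 3.5
position: [450.1, -31.6, 261.1]
tool_rot: [1.0, 0.001, -0.0, 0.0]
ft_force: [0.3, -0.3, -0.3]
gripper_width: 1.002
gripper_force: 0.0
```

```bash
python3 - <<'E'
from h import *
o=get_obs(); print(o["time_s"],o["position"],o["tool_rot"],o["joint_positions"]); print(np.round(camera_model("wrist")["mount"],3))
p,d,m=cam("wrist"); save("pics/w1.png",p); np.savez("w1.npz",p=p,d=d,R=m["rotation"],e=m["eye"])
E
```

```text
3.5 [450.10161863 -31.55987308 261.12796561] [ 9.99998979e-01  1.40852809e-03 -2.07347335e-04  1.20818930e-04] [ 0.33721346  0.00741776 -0.33781397  1.75329988  0.0027494   1.38170943
 -1.56908903]
[[-0.00000e+00 -9.57000e-01 -2.91000e-01  7.39750e+01]
 [ 1.00000e+00 -0.00000e+00 -0.00000e+00  7.20000e-02]
 [ 0.00000e+00 -2.91000e-01  9.57000e-01 -1.42752e+02]
 [ 0.00000e+00  0.00000e+00  0.00000e+00  1.00000e+00]]
```

View pics/w1.png

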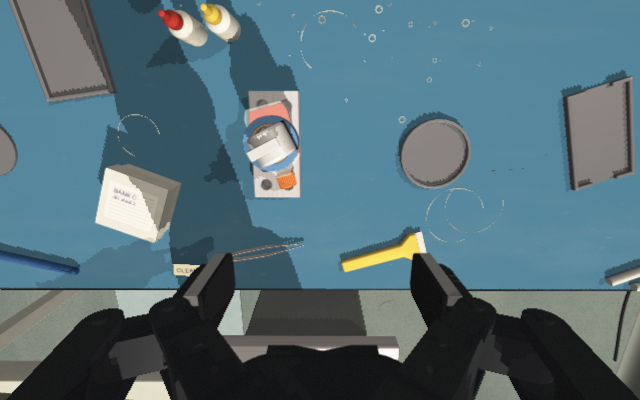

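```bash
python3 - <<'E'
from h import *
z=np.load("w1.npz"); p=z["p"]; save("pics/w1c.png",cv2.resize(p[80:210,220:330],None,fx=4.5,fy=4.5,interpolation=cv2.INTER_CUBIC))
m=camera_model("wrist"); m["rotation"]=z["R"]; m["eye"]=z["e"]; C=cloud(z["d"],m)
for v in range(90,205,6): print(v,[f"{C[v,u,2]:.0f}" for u in range(240,308,5)])
E
```

```text
90 ['-1', '0', '0', '1', '3', '-0', '0', '-1', '1', '0', '1', '1', '-1', '0']
96 ['1', '-1', '29', '27', '28', '28', '27', '27', '29', '28', '29', '28', '0', '-0']
102 ['0', '-0', '28', '28', '9', '10', '49', '49', '51', '10', '28', '29', '0', '1']
108 ['0', '-0', '50', '50', '50', '50', '51', '50', '50', '50', '10', '28', '1', '0']
114 ['-1', '51', '50', '51', '51', '50', '50', '49', '51', '51', '32', '27', '-0', '1']
120 ['1', '50', '51', '72', '72', '73', '74', '72', '71', '70', '48', '28', '1', '-2']
126 ['-0', '1', '75', '72', '72', '50', '111', '109', '103', '77', '72', '29', '1', '1']
132 ['1', '72', '73', '72', '114', '114', '113', '110', '107', '103', '75', '71', '0', '-1']
138 ['0', '74', '109', '113', '115', '114', '114', '121', '110', '107', '97', '73', '0', '-1']
144 ['0', '73', '106', '113', '115', '120', '121', '122', '112', '109', '104', '77', '2', '0']
150 ['0', '73', '121', '121', '121', '123', '120', '115', '113', '112', '107', '73', '31', '0']
156 ['-0', '1', '121', '121', '122', '114', '115', '114', '115', '112', '72', '66', '6', '-2']
162 ['-2', '1', '0', '72', '107', '112', '114', '72', '72', '73', '72', '28', '8', '1']
168 ['1', '0', '0', '28', '73', '73', '72', '73', '74', '50', '50', '29', '11', '1']
174 ['0', '-1', '0', '28', '29', '27', '28', '50', '49', '50', '49', '27', '11', '-0']
180 ['-0', '-1', '1', '28', '29', '8', '27', '28', '50', '51', '48', '42', '14', '1']
186 ['-0', '-0', '-0', '27', '29', '15', '13', '29', '45', '50', '48', '28', '17', '-1']
192 ['-0', '2', '-1', '29', '27', '29', '29', '28', '29', '28', '27', '28', '19', '-0']
198 ['1', '1', '0', '1', '-1', '1', '0', '1', '-0', '0', '-0', '0', '0', '0']
204 ['-0', '-1', '-1', '-1', '-1', '0', '0', '-1', '1', '0', '0', '-1', '-1', '1']
```

View pics/w1c.png

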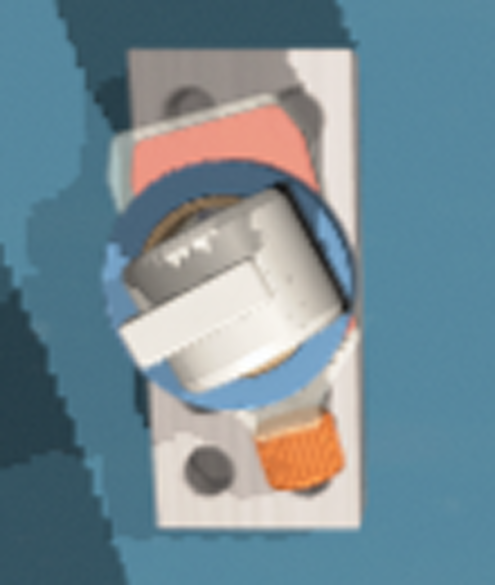

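```bash
python3 - <<'E'
from h import *
z=np.load("w1.npz"); p=z["p"]
m=camera_model("wrist"); m["rotation"]=z["R"]; m["eye"]=z["e"]; C=cloud(z["d"],m)[88:205,235:310]; 
S=C.reshape(-1,3)
def rect(a,b,n):
    q=S[(S[:,2]>a)&(S[:,2]<b)]; k=q[:,:2].astype(np.float32); print(n,len(q),cv2.minAreaRect(k),k.mean(0),cv2.minEnclosingCircle(k)); return q
rect(118,125,"lever"); q=rect(80,118,"drum"); rect(80,125,"drum+lever");rect(25,31,"block"); rect(68,77,"tape"); rect(45,53,"flask")
q=q[q[:,2]>90]; c=q.mean(0); X=q-c
A=np.c_[X[:,0]**2,X[:,0]*X[:,1],X[:,1]**2,X[:,:2],np.ones(len(X))]
k=np.linalg.lstsq(A,X[:,2],rcond=None)[0]
w,v=np.linalg.eigh([[k[0],k[1]/2],[k[1]/2,k[2]]]); print(c,k,w,v)
P=p[88:205,235:310].reshape(-1,3); dk=(P.max(1)<60)&(S[:,2]>60); print("dark",dk.sum()); print(np.c_[S[dk],P[dk]].round()[:40])
E
```

```text
lever 364 ((488.2593078613281, 23.794647216796875), (9.899918556213379, 31.82600975036621), 27.399211883544922) [488.35327   23.696133] ((488.2178955078125, 23.883209228515625), 16.405858993530273)
drum 1057 ((488.8319396972656, 22.373153686523438), (31.914230346679688, 46.16423416137695), 27.196640014648438) [492.4751    16.013102] ((489.4452209472656, 20.936128616333008), 25.221729278564453)
drum+lever 1421 ((488.8319396972656, 22.373153686523438), (31.914230346679688, 46.16423416137695), 27.196640014648438) [491.41943   17.981165] ((489.4452209472656, 20.936128616333008), 25.221729278564453)
block 1610 ((480.1308898925781, 26.362628936767578), (58.922523498535156, 128.89784240722656), 89.8218994140625) [478.8635   25.19105] ((480.279052734375, 26.787059783935547), 70.21573638916016)
tape 917 ((488.5329284667969, 25.21276092529297), (59.028560638427734, 58.89384460449219), 44.65163803100586) [491.1597   25.78224] ((488.3041687011719, 24.881093978881836), 30.362619400024414)
flask 1026 ((483.80841064453125, 18.727035522460938), (102.1354751586914, 51.27680206298828), 23.637561798095
[... 882 characters left out ...]
  46.]
 [503.   5.  77.  41.  45.  47.]
 [502.   5.  78.  37.  37.  36.]
 [501.   5.  78.  55.  53.  51.]
 [501.   4.  77.  44.  47.  50.]
 [500.   4.  77.  39.  40.  39.]
 [499.   4.  77.  52.  50.  48.]
 [499.   3.  77.  36.  39.  42.]
 [498.   3.  77.  36.  35.  34.]
 [497.   2.  77.  36.  38.  40.]
 [496.   2.  78.  41.  40.  39.]
 [495.   1.  79.  38.  40.  44.]
 [493.   1.  77.  49.  48.  47.]
 [492.  -0.  77.  45.  48.  47.]
 [491.  -0.  77.  53.  50.  49.]
 [490.  -1.  78.  49.  50.  51.]
 [489.  -1.  77.  59.  57.  55.]
 [488.  -2.  77.  46.  46.  47.]
 [487.  -2.  79.  55.  54.  52.]
 [486.  -3.  77.  46.  47.  49.]
 [485.  -3.  78.  41.  40.  38.]
 [484.  -3.  79.  35.  35.  33.]]
```

Call:
play_rows([
  [0.667, -0.893, 0, 0, 0, 0],
  [0.667, -0.893, 0, 0, 0, 0],
  [0.667, -0.893, 0, 0, 0, 0],
  [0, 0, 1, 0, 0, -1],
  [0, 0, 1, 0, 0, -1],
  [0, 0, 1, 0, 0, -1],
  [0, 0, 0, 0, 0, -1],
  [0, 0, 0, 0, 0, -1],
  [0, 0, 0, 0, 0, -1],
  [0, 0, 0, 0, 0, -1],
])

```text
time_s: 4.55
position: [490.2, 21.0, 201.0]
tool_rot: [0.933, 0.361, -0.0, 0.0]
ft_force: [-0.7, -0.8, 0.7]
gripper_width: 0.995
gripper_force: 0.0
```

Call:
play_rows([
  [0, 0, 0, 0, 0, -1],
  [0, 0, 0, 0, 0, -1],
  [0, 0, 0, 0, 0, -1],
  [0, 0, 0, 0, 0, -1],
  [0, 0, 0, 0, 0, -1],
  [0, 0, 0, 0, 0, -1],
  [0, 0, 0, 0, 0, -1],
  [0, 0, 0, 0, 0, -1],
  [0, 0, 0, 0, 0, -1],
  [0, 0, 0, 0, 0, -1],
])

```text
time_s: 5.55
position: [490.2, 21.0, 201.1]
tool_rot: [0.628, 0.779, -0.0, -0.0]
ft_force: [-0.3, -0.7, 0.0]
gripper_width: 1.0
gripper_force: 0.0
```

Call:
play_rows([
  [0, 0, 0, 0, 0, -1],
  [0, 0, 0, 0, 0, -1],
  [0, 0, 0, 0, 0, -0.53],
  [0, 0, 0, 0, 0, 0],
  [0, 0, 0, 0, 0, 0],
])

```text
time_s: 6.05
position: [490.2, 21.6, 201.2]
tool_rot: [0.522, 0.853, -0.0, -0.0]
ft_force: [-0.1, -0.6, 0.3]
gripper_width: 0.999
gripper_force: 0.0
```

```bash
cat >> h.py <<'E'
def go(x,y,z,yaw):
    "remaining shift in tool units and turn units to a tool-down pose"
    o=get_obs(); Rt=R.from_quat(o["tool_rot"]).as_matrix(); a=np.radians(yaw)
    T=np.array([[np.cos(a),np.sin(a),0],[np.sin(a),-np.cos(a),0],[0,0,-1]]).T
    T=np.array([[np.cos(a),np.sin(a),0],[np.sin(a),-np.cos(a),0],[0,0,-1.]])  # columns = tool axes (symmetric)
    D=np.array([x,y,z])-o["position"]
    print("t",round(o["time_s"],1),"pos",o["position"].round(1),"yaw",round(float(np.degrees(np.arctan2(Rt[1,0],Rt[0,0]))),1),"f",o["ft_force"].round(1),"w",round(o["gripper_width"]*85,1))
    print("shift now-frame",(Rt.T@D/20).round(2),"end-frame",(T.T@D/20).round(2),"turn",(np.degrees(R.from_matrix(Rt.T@T).as_rotvec())/6).round(2))
E
python3 - <<'E'
from h import *
go(490,22.2,82,117.2); print(get_obs()["joint_positions"].round(2))
p,d,m=cam("wrist"); np.savez("w2.npz",p=p,d=d,R=m["rotation"],e=m["eye"]); C=cloud(d,m); S=C.reshape(-1,3)
S=S[(abs(S[:,0]-488)<40)&(abs(S[:,1]-23)<40)]
for a,b in [(118,125),(80,125),(68,76.5)]:
    q=S[(S[:,2]>a)&(S[:,2]<b),:2].astype(np.float32); print(a,len(q),cv2.minAreaRect(q),cv2.minEnclosingCircle(q))
E
```

```text
t 6.0 pos [490.2  21.6 201.2] yaw 117.1 f [-0.1 -0.6  0.3] w 84.9
shift now-frame [0.03 0.01 5.96] end-frame [0.03 0.01 5.96] turn [-0.   -0.   -0.01]
[ 0.39  0.15 -0.55  1.75  0.08  1.26  0.3 ]
118 514 ((488.2200622558594, 24.69330596923828), (9.493810653686523, 32.26904296875), 27.31534767150879) ((488.5613708496094, 24.933427810668945), 16.43351173400879)
80 1947 ((487.9151306152344, 24.50279998779297), (31.87629508972168, 44.79110336303711), 27.437763214111328) ((488.8385009765625, 23.08580780029297), 24.39031219482422)
68 1380 ((486.4637756347656, 29.55706024169922), (58.998260498046875, 51.88660430908203), 25.135778427124023) ((488.01641845703125, 26.015531539916992), 30.03192138671875)
```

Call:
play_rows([
  [0, 0, 0.9, 0, 0, 0],
  [0, 0, 0.9, 0, 0, 0],
  [0, 0, 0.9, 0, 0, 0],
  [0, 0, 0.9, 0, 0, 0],
  [0, 0, 0.9, 0, 0, 0],
  [0, 0, 0.9, 0, 0, 0],
  [0, 0, 0.5, 0, 0, 0],
  [0, 0, 0, 0, 0, 0],
])

```text
time_s: 6.9
position: [489.2, 22.3, 82.1]
tool_rot: [0.52, 0.854, -0.001, -0.001]
ft_force: [-0.5, 0.9, 0.1]
gripper_width: 0.997
gripper_force: 0.0
```

Call:
play_rows([
  [0, 0, 0, 0, 0, 0],
  [0, 0, 0, 0, 0, 0],
  [0, 0, 0, 0, 0, 0],
  [0, 0, 0, 0, 0, 0],
  [0, 0, 0, 0, 0, 0],
  [0, 0, 0, 0, 0, 0],
  [0, 0, 0, 0, 0, 0],
  [0, 0, 0, 0, 0, 0],
  [0, 0, 0, 0, 0, 0],
  [0, 0, 0, 0, 0, 0],
], gripper=1, grip_force=30)

```text
time_s: 7.9
position: [490.6, 22.5, 83.9]
tool_rot: [0.52, 0.854, 0.0, 0.001]
ft_force: [-1.3, -0.2, 6.5]
gripper_width: 0.364
gripper_force: 35.6
```

Call:
play_rows([
  [0, 0, -0.3, 0, 0, 0],
  [0, 0, -0.5, 0, 0, 0],
  [0, 0, -0.8, 0, 0, 0],
  [0, 0, -0.8, 0, 0, 0],
  [0, 0, -0.6, 0, 0, 0],
  [0, 0, 0, 0, 0, 0],
])

```text
time_s: 8.5
position: [491.3, 22.7, 145.3]
tool_rot: [0.52, 0.854, 0.001, 0.001]
ft_force: [-0.1, -0.6, -0.9]
gripper_width: 0.368
gripper_force: 34.8
```

```bash
python3 - <<'E'
from h import *
go(468,-179,142,117.2)
p,d,m=cam("wrist"); save("pics/w3.png",p); C=cloud(d,m); S=C.reshape(-1,3); o=get_obs()
S=S[(abs(S[:,0]-488)<45)&(abs(S[:,1]-23)<45)]
print(np.histogram(S[:,2],bins=range(20,190,5)))
E
```

```text
t 8.5 pos [491.3  22.7 145.3] yaw 117.3 f [-0.1 -0.6 -0.9] w 31.3
shift now-frame [-8.43 -5.66  0.16] end-frame [-8.44 -5.65  0.17] turn [0.03 0.02 0.02]
(array([  66,  859,   71,   70,   72,  667, 2228,  101,  110,  114, 1869,
          0,    0,    0,    0,    0,    0,    0,    0,    0,    0,    0,
         14,  427,    0,   16,  264,  680,  969, 1159, 1864, 1565, 2536]), array([ 20,  25,  30,  35,  40,  45,  50,  55,  60,  65,  70,  75,  80,
        85,  90,  95, 100, 105, 110, 115, 120, 125, 130, 135, 140, 145,
       150, 155, 160, 165, 170, 175, 180, 185]))
```

View pics/w3.png

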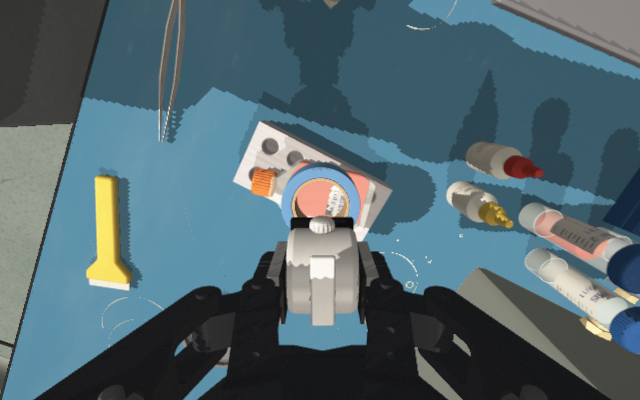

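```bash
python3 - <<'E'
from h import *
z=np.load("w1.npz"); m=camera_model("wrist"); m["rotation"]=z["R"]; m["eye"]=z["e"]; C=cloud(z["d"],m)
q=C[110:195,390:480].reshape(-1,3); q=q[(q[:,2]>5.5)&(q[:,2]<12)][:,:2].astype(np.float32); print("dish",len(q),cv2.minEnclosingCircle(q),cv2.minAreaRect(q))
q=C[70:195,555:640].reshape(-1,3); q=q[(q[:,2]>5.5)&(q[:,2]<12)][:,:2].astype(np.float32); print("ftray",len(q),cv2.minAreaRect(q))
p,d,m=cam("wrist"); C=cloud(d,m)[130:300,230:400].reshape(-1,3)
a=C[(abs(C[:,0]-488)<40)&(abs(C[:,1]-23)<40)]
q=a[(a[:,2]>130)&(a[:,2]<142)]; print("foot",np.median(q,0),np.percentile(q[:,2],[5,50,95]))
q=a[(a[:,2]>69)&(a[:,2]<76)]; print("tape",np.median(q[:,2]),cv2.minEnclosingCircle(q[:,:2].astype(np.float32)))
go(469,-181.5,100,117.2)
E
```

```text
dish 688 ((467.94683837890625, -180.27597045898438), 46.05976486206055) ((468.4759521484375, -180.3883819580078), (91.51670837402344, 90.3630142211914), 89.47064208984375)
ftray 1222 ((492.0713806152344, -392.4520263671875), (128.72872924804688, 80.70965576171875), 18.395986557006836)
foot [477.6484877   36.64668191 136.90846811] [134.17150327 136.90846811 137.94971497]
tape 72.45076276712761 ((488.17425537109375, 26.2149658203125), 30.007770538330078)
t 8.6 pos [490.1  22.5 143.3] yaw 117.3 f [-0.4  0.4 -1.4] w 31.5
shift now-frame [-8.58 -5.62  2.16] end-frame [-8.59 -5.6   2.16] turn [0.   0.   0.02]
```

Call:
play_rows([
  [-0.4, -0.26, 0, 0, 0, 0],
  [-0.9, -0.59, 0, 0, 0, 0],
  [-1, -0.65, 0, 0, 0, 0],
  [-1, -0.65, 0, 0, 0, 0],
  [-1, -0.65, 0, 0, 0, 0],
  [-1, -0.65, 0, 0, 0, 0],
  [-1, -0.65, 0, 0, 0, 0],
  [-1, -0.65, 0, 0, 0, 0],
  [-0.9, -0.58, 0, 0, 0, 0],
  [-0.4, -0.27, 0, 0, 0, 0],
])

```text
time_s: 9.6
position: [468.2, -184.5, 142.4]
tool_rot: [0.522, 0.853, -0.0, -0.001]
ft_force: [-0.1, 0.3, -0.9]
gripper_width: 0.369
gripper_force: 34.8
```

Call:
play_rows([
  [0, 0, 0.5, 0, 0, 0],
  [0, 0, 1, 0, 0, 0],
  [0, 0, 1, 0, 0, 0],
  [0, 0, 1, 0, 0, 0],
  [0, 0, 1, 0, 0, 0],
  [0, 0, 0.7, 0, 0, 0],
  [0, 0, 0.4, 0, 0, 0],
  [0, 0, 0, 0, 0, 0],
  [0, 0, 0, 0, 0, 0],
])

```text
time_s: 10.5
position: [470.0, -181.5, 31.7]
tool_rot: [0.52, 0.854, 0.0, 0.0]
ft_force: [0.6, -0.1, -0.5]
gripper_width: 0.371
gripper_force: 34.8
```

```bash
python3 -c "
from h import *
go(469,-182.5,14,117.2)"
```

```text
t 10.5 pos [ 470.  -181.5   31.7] yaw 117.3 f [ 0.6 -0.1 -0.5] w 31.5
shift now-frame [-0.02 -0.07  0.89] end-frame [-0.02 -0.07  0.89] turn [0.01 0.   0.02]
```

Call:
play_rows([
  [0, 0, 0.4, 0, 0, 0],
  [0, 0, 0.3, 0, 0, 0],
  [0, 0, 0.1, 0, 0, 0],
  [0, 0, 0.04, 0, 0, 0],
  [0, 0, 0, 0, 0, 0],
])

```text
time_s: 11.0
position: [469.3, -181.8, 14.9]
tool_rot: [0.52, 0.854, -0.0, -0.0]
ft_force: [-3.1, 0.2, 7.2]
gripper_width: 0.366
gripper_force: 35.7
```

Call:
play_rows([
  [0, 0, 0.04, 0, 0, 0],
  [0, 0, 0.02, 0, 0, 0],
  [0, 0, 0, 0, 0, 0],
])

```text
time_s: 11.3
position: [469.5, -182.0, 14.8]
tool_rot: [0.52, 0.854, -0.0, 0.0]
ft_force: [-7.4, 1.2, 17.6]
gripper_width: 0.364
gripper_force: 37.4
```

Call:
play_rows([
  [0, 0, -0.05, 0, 0, 0],
  [0, 0, 0, 0, 0, 0],
])

```text
time_s: 11.5
position: [469.9, -182.0, 14.9]
tool_rot: [0.52, 0.854, -0.0, 0.0]
ft_force: [-2.0, -0.2, 8.6]
gripper_width: 0.37
gripper_force: 36.0
```

Call:
play_rows([
  [0, 0, 0, 0, 0, 0],
  [0, 0, 0, 0, 0, 0],
  [0, 0, 0, 0, 0, 0],
  [0, 0, 0, 0, 0, 0],
  [0, 0, 0, 0, 0, 0],
  [0, 0, 0, 0, 0, 0],
], gripper=-0.3)

```text
time_s: 12.1
position: [469.6, -181.6, 14.3]
tool_rot: [0.52, 0.854, 0.0, -0.0]
ft_force: [0.0, -0.4, 0.7]
gripper_width: 0.649
gripper_force: 0.0
```

Call:
play_rows([
  [0, 0, -0.4, 0, 0, 0],
  [0, 0, -0.8, 0, 0, 0],
  [0, 0, -1, 0, 0, 0],
  [0, 0, -1, 0, 0, 0],
  [0, 0, -1, 0, 0, 0],
  [0, 0, -1, 0, 0, 0],
  [0, 0, -1, 0, 0, 0],
  [0, 0, 0, 0, 0, 0],
])

```text
time_s: 12.9
position: [471.4, -182.1, 141.8]
tool_rot: [0.52, 0.854, 0.0, 0.003]
ft_force: [-0.7, -0.2, 0.2]
gripper_width: 0.649
gripper_force: 0.0
```

```bash
python3 - <<'E'
from h import *
go(488.2,25.8,150,117)
p,d,m=cam("wrist"); C=cloud(d,m).reshape(-1,3)
a=C[(abs(C[:,0]-468)<60)&(abs(C[:,1]+180)<60)]
for n,lo,hi in [("dish",5.5,12),("body",20,60),("lever",48,56)]:
    q=a[(a[:,2]>lo)&(a[:,2]<hi)]; k=q[:,:2].astype(np.float32); print(n,len(q),np.median(q[:,2]),q[:,2].max(),cv2.minAreaRect(k),cv2.minEnclosingCircle(k))
E
```

```text
t 12.9 pos [ 471.4 -182.1  141.8] yaw 117.3 f [-0.7 -0.2  0.2] w 55.2
shift now-frame [ 8.85  5.52 -0.43] end-frame [ 8.88  5.47 -0.41] turn [0.03 0.04 0.05]
dish 1305 7.854647788575903 10.851190093069476 ((467.9009094238281, -179.52090454101562), (91.06671905517578, 90.56159973144531), 71.48399353027344) ((467.9214172363281, -179.8062286376953), 46.03899002075195)
body 1795 43.878032857963944 53.67340409943168 ((468.5060119628906, -179.1156005859375), (31.779130935668945, 44.816627502441406), 27.39727020263672) ((469.4126892089844, -180.50018310546875), 24.273590087890625)
lever 453 51.92602743900693 53.67340409943168 ((468.64373779296875, -179.4195098876953), (9.041616439819336, 31.509334564208984), 27.439525604248047) ((468.72747802734375, -179.23451232910156), 16.17250633239746)
```

Call:
play_rows([
  [0.48, 0.3, 0, 0, 0, 0],
  [0.9, 0.55, 0, 0, 0, 0],
  [1, 0.62, 0, 0, 0, 0],
  [1, 0.62, 0, 0, 0, 0],
  [1, 0.62, 0, 0, 0, 0],
  [1, 0.62, 0, 0, 0, 0],
  [1, 0.62, 0, 0, 0, 0],
  [1, 0.62, 0, 0, 0, 0],
  [1, 0.6, 0, 0, 0, 0],
  [0.5, 0.3, 0, 0, 0, 0],
], gripper=-1)

```text
time_s: 13.95
position: [484.3, 29.5, 137.5]
tool_rot: [0.519, 0.855, 0.0, -0.001]
ft_force: [-0.9, 0.3, 0.3]
gripper_width: 1.0
gripper_force: 0.0
```

Call:
play_rows([
  [0, 0, 0.4, 0, 0, 0],
  [0, 0, 0.8, 0, 0, 0],
  [0, 0, 0.8, 0, 0, 0],
  [0, 0, 0, 0, 0, 0],
  [0, 0, 0, 0, 0, 0],
])

```text
time_s: 14.45
position: [484.8, 25.4, 97.9]
tool_rot: [0.521, 0.854, -0.0, -0.001]
ft_force: [-0.4, 0.6, 0.1]
gripper_width: 1.002
gripper_force: 0.0
```

```bash
python3 -c "
from h import *
go(488.2,25.8,57,117.3)"
```

```text
t 14.4 pos [484.8  25.4  97.9] yaw 117.3 f [-0.4  0.6  0.1] w 85.2
shift now-frame [-0.06  0.16  2.04] end-frame [-0.06  0.16  2.04] turn [-0.01 -0.01 -0.01]
```

Call:
play_rows([
  [-0.05, 0.15, 0.5, 0, 0, 0],
  [0, 0, 0.8, 0, 0, 0],
  [0, 0, 0.5, 0, 0, 0],
  [0, 0, 0.2, 0, 0, 0],
  [0, 0, 0, 0, 0, 0],
  [0, 0, 0, 0, 0, 0],
])

```text
time_s: 15.05
position: [488.8, 26.9, 58.8]
tool_rot: [0.52, 0.854, 0.0, 0.0]
ft_force: [-0.4, 0.5, -0.5]
gripper_width: 1.004
gripper_force: 0.0
```

Call:
play_rows([
  [0, 0, 0, 0, 0, 0],
  [0, 0, 0, 0, 0, 0],
  [0, 0, 0, 0, 0, 0],
  [0, 0, 0, 0, 0, 0],
  [0, 0, 0, 0, 0, 0],
  [0, 0, 0, 0, 0, 0],
  [0, 0, 0, 0, 0, 0],
  [0, 0, 0, 0, 0, 0],
], gripper=1, grip_force=30)

```text
time_s: 15.85
position: [488.9, 26.9, 59.2]
tool_rot: [0.52, 0.854, 0.0, 0.001]
ft_force: [-2.0, -0.4, 5.9]
gripper_width: 0.683
gripper_force: 31.1
```

Call:
play_rows([
  [0, 0, -0.2, 0, 0, 0],
  [0, 0, -0.4, 0, 0, 0],
  [0, 0, -0.6, 0, 0, 0],
  [0, 0, -0.8, 0, 0, 0],
  [0, 0, -0.8, 0, 0, 0],
  [0, 0, -0.7, 0, 0, 0],
  [0, 0, 0, 0, 0, 0],
  [0, 0, 0, 0, 0, 0],
])

```text
time_s: 16.65
position: [488.5, 26.7, 128.6]
tool_rot: [0.52, 0.854, 0.0, 0.0]
ft_force: [1.0, -0.8, -1.9]
gripper_width: 0.681
gripper_force: 32.2
```

```bash
python3 - <<'E'
from h import *
go(473.5,411.5,130,117.3)
p,d,m=cam("wrist"); save("pics/w4.png",p); np.savez("w4.npz",p=p,d=d,R=m["rotation"],e=m["eye"]);C=cloud(d,m).reshape(-1,3)
a=C[(abs(C[:,0]-485)<75)&(abs(C[:,1]-23)<75)]
for n,lo,hi in [("block",25,31),("flask",44,54)]:
    q=a[(a[:,2]>lo)&(a[:,2]<hi)]; k=q[:,:2].astype(np.float32); print(n,len(q),np.median(q[:,2]),cv2.minAreaRect(k))
q=a[(a[:,2]>100)&(a[:,2]<145)]; print(np.histogram(q[:,2],bins=range(100,146,2)))
E
```

```text
t 16.6 pos [488.5  26.7 128.6] yaw 117.3 f [ 1.  -0.8 -1.9] w 57.9
shift now-frame [17.44  8.16 -0.08] end-frame [17.44  8.16 -0.07] turn [0.01 0.01 0.  ]
block 3241 28.076842603330732 ((480.0729675292969, 28.403839111328125), (60.721988677978516, 130.19346618652344), 89.78050231933594)
flask 3794 50.42966358919594 ((480.88946533203125, 24.472633361816406), (99.91781616210938, 51.133094787597656), 14.247355461120605)
(array([   0,    0,    0,    0,    0,    0,    0,    0,    0,   11,  204,
        248,  265,  276,  292,  295,  294,  340,  352,  408, 4122, 2562]), array([100, 102, 104, 106, 108, 110, 112, 114, 116, 118, 120, 122, 124,
       126, 128, 130, 132, 134, 136, 138, 140, 142, 144]))
```

View pics/w4.png

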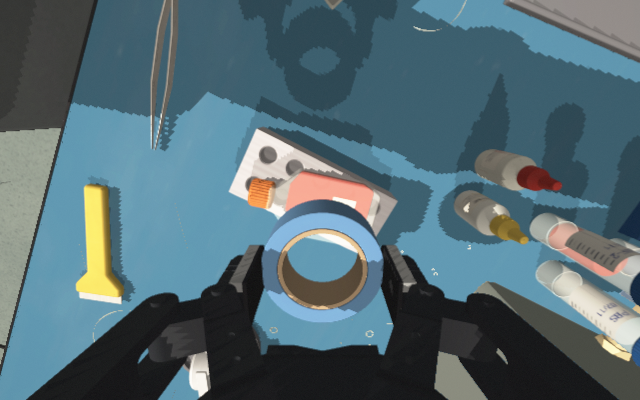

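Call:
play_rows([
  [0.4, 0.2, 0, 0, 0, 0],
  [0.8, 0.4, 0, 0, 0, 0],
  [1, 0.52, 0, 0, 0, 0],
  [1, 0.52, 0, 0, 0, 0],
  [1, 0.52, 0, 0, 0, 0],
  [1, 0.52, 0, 0, 0, 0],
  [1, 0.52, 0, 0, 0, 0],
  [1, 0.52, 0, 0, 0, 0],
  [1, 0.52, 0, 0, 0, 0],
  [1, 0.52, 0, 0, 0, 0],
])

```text
time_s: 17.7
position: [487.7, 235.5, 127.5]
tool_rot: [0.52, 0.854, -0.0, -0.001]
ft_force: [0.8, -1.3, -0.9]
gripper_width: 0.684
gripper_force: 32.2
```

Call:
play_rows([
  [1, 0.52, 0, 0, 0, 0],
  [1, 0.52, 0, 0, 0, 0],
  [1, 0.52, 0, 0, 0, 0],
  [1, 0.52, 0, 0, 0, 0],
  [1, 0.52, 0, 0, 0, 0],
  [0.8, 0.5, 0, 0, 0, 0],
  [0.4, 0.3, 0, 0, 0, 0],
  [0, 0, 0, 0, 0, 0],
  [0, 0, 0, 0, 0, 0],
])

```text
time_s: 18.6
position: [491.9, 374.8, 127.8]
tool_rot: [0.52, 0.854, -0.001, -0.0]
ft_force: [0.1, 0.2, 0.6]
gripper_width: 0.682
gripper_force: 32.3
```

```bash
python3 - <<'E'
from h import *
p,d,m=cam("wrist"); C=cloud(d,m).reshape(-1,3)
a=C[(abs(C[:,0]-473.5)<60)&(abs(C[:,1]-411)<60)]
for n,lo,hi in [("plate",2.5,6),("pin",12,38),("pintop",33,38)]:
    q=a[(a[:,2]>lo)&(a[:,2]<hi)]; k=q[:,:2].astype(np.float32); print(n,len(q),np.median(q,0),cv2.minAreaRect(k),cv2.minEnclosingCircle(k))
o=get_obs(); q=C[(abs(C[:,2]-o["position"][2]-13.5)<2)&(np.hypot(C[:,0]-o["position"][0],C[:,1]-o["position"][1])<36)]
print("tape",len(q),o["position"],cv2.minEnclosingCircle(q[:,:2].astype(np.float32)))
go(473.5,411.5,128.5,117.3)
save("pics/w5.png",p)
E
```

```text
plate 5155 [472.68000717 414.82428433   4.10153399] ((473.1357421875, 417.2175598144531), (73.17398071289062, 82.81969451904297), 10.581500053405762) ((465.53375244140625, 419.9764404296875), 47.63227462768555)
pin 265 [473.21191892 413.8154071   34.36454716] ((473.7259216308594, 412.8660888671875), (13.573263168334961, 12.996602058410645), 72.62792205810547) ((473.8191223144531, 412.77142333984375), 7.004724025726318)
pintop 163 [473.88630079 412.98810283  35.67648076] ((473.73199462890625, 412.60089111328125), (10.99443531036377, 11.01607608795166), 27.760494232177734) ((473.8601989746094, 412.8963928222656), 5.977739334106445)
tape 6517 [492.19213071 374.27764889 127.92135325] ((490.1376953125, 378.1865539550781), 34.775264739990234)
t 18.6 pos [492.2 374.3 127.9] yaw 117.3 f [ 1.2 -0.7 -0.3] w 58.1
shift now-frame [ 2.08  0.02 -0.03] end-frame [ 2.08  0.02 -0.03] turn [-0.01  0.01 -0.01]
```

Call:
play_rows([
  [0.5, 0.02, 0, 0, 0, 0],
  [0.8, 0.04, 0, 0, 0, 0],
  [0.6, 0.02, 0.3, 0, 0, 0],
  [0.26, 0.02, 0.8, 0, 0, 0],
  [0, 0, 1, 0, 0, 0],
  [0, 0, 1, 0, 0, 0],
  [0, 0, 0.6, 0, 0, 0],
  [0, 0, 0.1, 0, 0, 0],
  [0, 0, 0, 0, 0, 0],
  [0, 0, 0, 0, 0, 0],
])

```text
time_s: 19.65
position: [474.3, 415.2, 53.2]
tool_rot: [0.52, 0.854, 0.001, 0.0]
ft_force: [-1.2, 0.4, -0.3]
gripper_width: 0.681
gripper_force: 32.3
```

```bash
python3 - <<'E'
from h import *
go(474.2,413.6,12.5,117.3)
p,d,m=cam("wrist"); C=cloud(d,m).reshape(-1,3); save("pics/w6.png",p[150:330,220:430])
o=get_obs()["position"]
a=C[np.hypot(*(C[:,:2]-o[:2]).T)<34]; print(np.histogram(a[:,2],bins=range(0,80,4)))
q=a[(a[:,2]>30)&(a[:,2]<38)]; print("pin",len(q),np.median(q,0) if len(q) else 0)
q=a[(a[:,2]>o[2]+11)&(a[:,2]<o[2]+16)]
t=np.array([np.cos(np.radians(117.3)),np.sin(np.radians(117.3))]); n=np.array([t[1],-t[0]])
l=(q[:,:2]-o[:2])@np.c_[t,n]; l=l[abs(l[:,1])<8]; print("tape along tool x",l[:,0].min(),l[:,0].max())
E
```

```text
t 19.6 pos [474.3 415.2  53.2] yaw 117.3 f [-1.2  0.4 -0.3] w 57.9
shift now-frame [-0.07 -0.05  2.04] end-frame [-0.07 -0.04  2.04] turn [ 0.01 -0.01  0.  ]
(array([1686, 1970,    0,    0,    0,    3,    7,   65,  212,   86,    2,
        385,  526,  582,  631,  711, 6617,  233,  226]), array([ 0,  4,  8, 12, 16, 20, 24, 28, 32, 36, 40, 44, 48, 52, 56, 60, 64,
       68, 72, 76]))
pin 348 [473.3534253  414.32417783  35.20726724]
tape along tool x -31.53631708445382 29.758143801197928
```

View pics/w6.png

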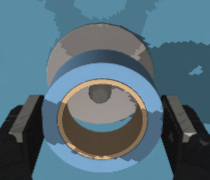

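Call:
play_rows([
  [-0.05, -0.04, 0.2, 0, 0, 0],
  [0, 0, 0.4, 0, 0, 0],
  [0, 0, 0.5, 0, 0, 0],
  [0, 0, 0.5, 0, 0, 0],
  [0, 0, 0.3, 0, 0, 0],
  [0, 0, 0.05, 0, 0, 0],
  [0, 0, 0, 0, 0, 0],
])

```text
time_s: 20.4
position: [473.5, 413.3, 12.8]
tool_rot: [0.52, 0.854, -0.0, -0.0]
ft_force: [-0.5, 0.5, -0.5]
gripper_width: 0.678
gripper_force: 32.7
```

Call:
play_rows([
  [0, 0, 0.03, 0, 0, 0],
  [0, 0, 0.03, 0, 0, 0],
  [0, 0, 0, 0, 0, 0],
])

```text
time_s: 20.7
position: [473.6, 413.5, 12.7]
tool_rot: [0.52, 0.854, 0.0, 0.0]
ft_force: [-2.6, -2.4, 6.7]
gripper_width: 0.682
gripper_force: 33.2
```

Call:
play_rows([
  [0, 0, -0.03, 0, 0, 0],
  [0, 0, 0, 0, 0, 0],
  [0, 0, 0, 0, 0, 0],
  [0, 0, 0, 0, 0, 0],
  [0, 0, 0, 0, 0, 0],
  [0, 0, 0, 0, 0, 0],
], gripper=-0.8)

```text
time_s: 21.3
position: [473.7, 413.4, 12.7]
tool_rot: [0.52, 0.854, 0.0, -0.0]
ft_force: [-0.1, 0.6, -0.7]
gripper_width: 0.898
gripper_force: 0.0
```

Call:
play_rows([
  [0, 0, -0.4, 0, 0, 0],
  [0, 0, -0.8, 0, 0, 0],
  [0, 0, -1, 0, 0, 0],
  [0, 0, -1, 0, 0, 0.5],
  [0, 0, -1, 0, 0, 1],
  [0, 0, -1, 0, 0, 1],
  [0, 0, -1, 0, 0, 1],
  [0, 0, 0, 0, 0, 1],
  [0, 0, 0, 0, 0, 1],
])

```text
time_s: 22.2
position: [474.1, 414.3, 139.6]
tool_rot: [0.743, 0.67, 0.002, -0.0]
ft_force: [-0.9, 0.8, -0.0]
gripper_width: 0.895
gripper_force: 0.0
```

Call:
play_rows([
  [0, 0, 0, 0, 0, 1],
  [0, 0, 0, 0, 0, 1],
  [0, 0, 0, 0, 0, 1],
  [0, 0, 0, 0, 0, 1],
  [0, 0, 0, 0, 0, 1],
  [0, 0, 0, 0, 0, 1],
  [0, 0, 0, 0, 0, 1],
  [0, 0, 0, 0, 0, 1],
  [0, 0, 0, 0, 0, 1],
  [0, 0, 0, 0, 0, 1],
])

```text
time_s: 23.2
position: [473.7, 414.0, 138.6]
tool_rot: [0.978, 0.209, 0.001, -0.001]
ft_force: [-0.4, -1.3, -0.6]
gripper_width: 0.898
gripper_force: 0.0
```

Call:
play_rows([
  [0, 0, 0, 0, 0, 1],
  [0, 0, 0, 0, 0, 0.7],
  [0, 0, 0, 0, 0, 0],
  [0, 0, 0, 0, 0, 0],
], gripper=-1)

```text
time_s: 23.6
position: [473.7, 413.8, 137.9]
tool_rot: [0.992, 0.124, 0.0, -0.0]
ft_force: [-1.0, -0.8, 0.4]
gripper_width: 1.002
gripper_force: 0.0
```

```bash
python3 - <<'E'
from h import *
go(470,24,190,14.2)
p,d,m=cam("wrist"); C=cloud(d,m).reshape(-1,3)
a=C[(abs(C[:,0]-473.5)<60)&(abs(C[:,1]-412)<60)]
for n,lo,hi in [("roll",22,30),("pin",33,38)]:
    q=a[(a[:,2]>lo)&(a[:,2]<hi)]; k=q[:,:2].astype(np.float32); print(n,len(q),np.percentile(q[:,2],[5,50,95]),cv2.minAreaRect(k),cv2.minEnclosingCircle(k))
E
```

```text
t 23.6 pos [473.7 413.8 137.9] yaw 14.3 f [-1.  -0.8  0.4] w 85.2
shift now-frame [-4.98 18.84 -2.63] end-frame [-4.96 18.85 -2.61] turn [-0.01 -0.01  0.01]
roll 2141 [24.45984637 26.05353144 27.20407957] ((474.20263671875, 412.9016418457031), (59.63418960571289, 59.18852615356445), 15.971175193786621) ((473.9939880371094, 412.63592529296875), 30.15157699584961)
pin 134 [33.1124916  35.72983018 36.91982668] ((474.233154296875, 412.46856689453125), (10.345895767211914, 10.78693962097168), 58.30217742919922) ((474.49609375, 412.2151794433594), 5.787093639373779)
```

Call:
play_rows([
  [-0.13, 0.5, -0.6, 0, 0, 0],
  [-0.26, 1, -1, 0, 0, 0],
  [-0.26, 1, -1, 0, 0, 0],
  [-0.26, 1, 0, 0, 0, 0],
  [-0.26, 1, 0, 0, 0, 0],
  [-0.26, 1, 0, 0, 0, 0],
  [-0.26, 1, 0, 0, 0, 0],
  [-0.26, 1, 0, 0, 0, 0],
  [-0.26, 1, 0, 0, 0, 0],
  [-0.26, 1, 0, 0, 0, 0],
])

```text
time_s: 24.65
position: [472.1, 215.6, 189.9]
tool_rot: [0.992, 0.123, 0.001, -0.0]
ft_force: [0.3, 0.8, 0.4]
gripper_width: 1.006
gripper_force: 0.0
```

Call:
play_rows([
  [-0.26, 1, 0, 0, 0, 0],
  [-0.26, 1, 0, 0, 0, 0],
  [-0.26, 1, 0, 0, 0, 0],
  [-0.26, 1, 0, 0, 0, 0],
  [-0.26, 1, 0, 0, 0, 0],
  [-0.26, 1, 0, 0, 0, 0],
  [-0.26, 1, 0, 0, 0, 0],
  [-0.26, 1, 0, 0, 0, 0],
  [-0.26, 1, 0, 0, 0, 0],
  [-0.13, 0.4, 0, 0, 0, 0],
])

```text
time_s: 25.65
position: [470.0, 20.1, 189.7]
tool_rot: [0.993, 0.122, 0.001, 0.0]
ft_force: [0.3, 0.0, 0.9]
gripper_width: 0.999
gripper_force: 0.0
```

Call:
play_rows([
  [0, 0, 0, 0, 0, 0],
  [0, 0, 0, 0, 0, 0],
])

```text
time_s: 25.85
position: [470.1, 23.5, 189.1]
tool_rot: [0.992, 0.123, 0.0, -0.0]
ft_force: [-0.0, 0.5, -0.3]
gripper_width: 1.002
gripper_force: 0.0
```

```bash
python3 - <<'E'
from h import *
p,d,m=cam("wrist"); save("pics/w7.png",p); C=cloud(d,m); P=p.reshape(-1,3); C=C.reshape(-1,3)
s=(abs(C[:,0]-485)<85)&(abs(C[:,1]-23)<75); a=C[s]; P=P[s]
for n,lo,hi in [("block",25,31),("flask",46,54)]:
    q=a[(a[:,2]>lo)&(a[:,2]<hi)]; k=q[:,:2].astype(np.float32); print(n,len(q),np.median(q[:,2]),cv2.minAreaRect(k))
hsv=cv2.cvtColor(P[None],cv2.COLOR_RGB2HSV)[0]; c=(hsv[:,0]<16)&(hsv[:,1]>180)&(a[:,2]>38); print("cap",c.sum(),np.median(a[c],0))
go(481,24.5,37,14.2)
E
```

```text
block 2355 28.08509005037206 ((480.056396484375, 26.82842254638672), (58.0088005065918, 130.25103759765625), 89.9320068359375)
flask 4483 50.576361980438946 ((481.2456970214844, 23.9157657623291), (99.19508361816406, 51.044647216796875), 14.0201997756958)
cap 123 [438.16209377  17.12113564  48.84646892]
t 25.9 pos [470.1  23.9 189. ] yaw 14.2 f [-0.5 -0.   0.2] w 84.9
shift now-frame [0.53 0.11 7.6 ] end-frame [0.54 0.11 7.6 ] turn [-0. -0.  0.]
```

View pics/w7.png

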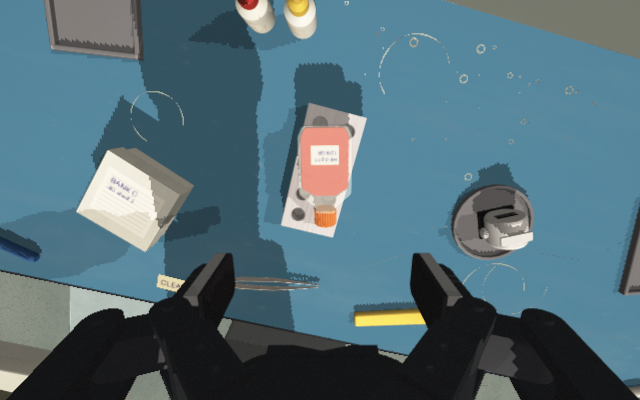

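Call:
play_rows([
  [0.4, 0.07, 0.5, 0, 0, 0],
  [0.38, 0.06, 1, 0, 0, 0],
  [0, 0, 1, 0, 0, 0],
  [0, 0, 1, 0, 0, 0],
  [0, 0, 1, 0, 0, 0],
  [0, 0, 1, 0, 0, 0],
  [0, 0, 0.5, 0, 0, 0],
  [0, 0, 0, 0, 0, 0],
  [0, 0, 0, 0, 0, 0],
])

```text
time_s: 26.8
position: [486.3, 24.4, 69.0]
tool_rot: [0.992, 0.123, 0.0, -0.0]
ft_force: [0.7, 0.4, 0.1]
gripper_width: 0.998
gripper_force: 0.0
```

```bash
python3 -c "
from h import *
go(486.1,25.1,38,14)"
```

```text
t 26.8 pos [486.3  24.4  69. ] yaw 14.2 f [0.7 0.4 0.1] w 84.8
shift now-frame [-0.   -0.03  1.55] end-frame [-0.   -0.03  1.55] turn [-0.   -0.    0.03]
```

Call:
play_rows([
  [0, -0.03, 0.5, 0, 0, 0.03],
  [0, 0, 0.6, 0, 0, 0],
  [0, 0, 0.3, 0, 0, 0],
  [0, 0, 0.13, 0, 0, 0],
  [0, 0, 0, 0, 0, 0],
  [0, 0, 0, 0, 0, 0],
])

```text
time_s: 27.4
position: [485.9, 24.6, 38.3]
tool_rot: [0.993, 0.121, 0.0, -0.0]
ft_force: [-0.7, -0.2, 0.8]
gripper_width: 1.0
gripper_force: 0.0
```

Call:
play_rows([
  [0, 0, 0, 0, 0, 0],
  [0, 0, 0, 0, 0, 0],
  [0, 0, 0, 0, 0, 0],
  [0, 0, 0, 0, 0, 0],
  [0, 0, 0, 0, 0, 0],
  [0, 0, 0, 0, 0, 0],
  [0, 0, 0, 0, 0, 0],
  [0, 0, 0, 0, 0, 0],
], gripper=1, grip_force=30)

```text
time_s: 28.2
position: [486.1, 24.5, 38.6]
tool_rot: [0.993, 0.121, 0.0, 0.0]
ft_force: [-1.5, -1.3, 6.1]
gripper_width: 0.584
gripper_force: 31.4
```

Call:
play_rows([
  [0, 0, -0.2, 0, 0, 0],
  [0, 0, -0.4, 0, 0, 0],
  [0, 0, -0.8, 0, 0, 0],
  [0, 0, -1, 0, 0, 0],
  [0, 0, -1, 0, 0, 0],
  [0, 0, -0.6, 0, 0, 0],
  [0, 0, 0, 0, 0, 0],
  [0, 0, 0, 0, 0, 0],
])

```text
time_s: 29.0
position: [485.5, 24.6, 117.8]
tool_rot: [0.993, 0.121, -0.0, -0.0]
ft_force: [-0.3, 0.5, -0.5]
gripper_width: 0.581
gripper_force: 31.4
```

```bash
python3 - <<'E'
from h import *
go(497,-391,118,18.3)
o=get_obs()["position"]
p,d,m=cam("wrist"); C=cloud(d,m).reshape(-1,3)
a=C[(abs(C[:,0]-485)<75)&(abs(C[:,1]-23)<24)]; q=a[(a[:,2]>118)&(a[:,2]<136)&(a[:,0]<535)]; print(np.histogram(q[:,2],bins=range(118,137,2)))
q=q[abs(q[:,2]-130)<3]; k=q[:,:2].astype(np.float32); A=np.c_[q[:,:2]-o[:2],np.ones(len(q))]; print(np.linalg.lstsq(A,q[:,2],rcond=None)[0],cv2.minAreaRect(k))
a=C[(abs(C[:,0]-485)<75)&(abs(C[:,1]-23)<75)];q=a[(a[:,2]>25)&(a[:,2]<31)]; print("block",cv2.minAreaRect(q[:,:2].astype(np.float32)))
E
```

```text
t 29.0 pos [485.5  24.6 117.8] yaw 13.9 f [-0.3  0.5 -0.5] w 49.4
shift now-frame [-4.450e+00  2.031e+01 -1.000e-02] end-frame [-5.980e+00  1.991e+01 -1.000e-02] turn [-0.    0.   -0.73]
(array([  73,   79,  113,  134,  244, 8786, 4901,   52,   49]), array([118, 120, 122, 124, 126, 128, 130, 132, 134, 136]))
[8.23960709e-04 1.81576587e-03 1.29761004e+02] ((484.8484191894531, 23.00035858154297), (97.80912017822266, 47.986820220947266), 0.0028025340288877487)
block ((526.6029663085938, 26.862245559692383), (37.267974853515625, 57.98196029663086), 0.05889115110039711)
```

Call:
play_rows([
  [-0.11, 0.5, 0, 0, 0, 0],
  [-0.22, 1, 0, 0, 0, 0],
  [-0.22, 1, 0, 0, 0, 0],
  [-0.22, 1, 0, 0, 0, 0],
  [-0.22, 1, 0, 0, 0, 0],
  [-0.22, 1, 0, 0, 0, 0],
  [-0.22, 1, 0, 0, 0, 0],
  [-0.22, 1, 0, 0, 0, 0],
  [-0.22, 1, 0, 0, 0, 0],
  [-0.22, 1, 0, 0, 0, 0],
])

```text
time_s: 30.05
position: [490.1, -171.5, 117.2]
tool_rot: [0.993, 0.121, -0.001, -0.0]
ft_force: [0.3, -0.2, -1.0]
gripper_width: 0.582
gripper_force: 31.4
```

Call:
play_rows([
  [-0.22, 1, 0, 0, 0, 0],
  [-0.22, 1, 0, 0, 0, 0],
  [-0.22, 1, 0, 0, 0, 0],
  [-0.22, 1, 0, 0, 0, 0],
  [-0.22, 1, 0, 0, 0, 0],
  [-0.22, 1, 0, 0, 0, 0],
  [-0.22, 1, 0, 0, 0, 0],
  [-0.22, 1, 0, 0, 0, 0],
  [-0.22, 1, 0, 0, 0, 0],
  [-0.2, 0.8, 0, 0, 0, 0],
])

```text
time_s: 31.05
position: [494.6, -372.5, 116.9]
tool_rot: [0.993, 0.121, -0.001, -0.0]
ft_force: [0.3, -0.4, -1.0]
gripper_width: 0.585
gripper_force: 31.4
```

Call:
play_rows([
  [0, 0, 0, 0, 0, -0.4],
  [0, 0, 0, 0, 0, -0.33],
  [0, 0, 0, 0, 0, 0],
  [0, 0, 0, 0, 0, 0],
])

```text
time_s: 31.45
position: [495.5, -370.7, 117.6]
tool_rot: [0.987, 0.159, -0.0, -0.0]
ft_force: [-0.9, -0.1, -1.1]
gripper_width: 0.583
gripper_force: 31.4
```

```bash
python3 - <<'E'
from h import *
go(497,-390.8,35,18.3)
p,d,m=cam("wrist"); C=cloud(d,m).reshape(-1,3); save("pics/w8.png",p)
a=C[(abs(C[:,0]-492)<95)&(abs(C[:,1]+392)<80)]
q=a[(a[:,2]>5.5)&(a[:,2]<11)]; print(len(q),cv2.minAreaRect(q[:,:2].astype(np.float32)))
E
```

```text
t 31.4 pos [ 495.5 -370.7  117.6] yaw 18.3 f [-0.9 -0.1 -1.1] w 49.6
shift now-frame [-0.24  0.98  4.13] end-frame [-0.24  0.98  4.13] turn [-0.01  0.01 -0.01]
1131 ((506.0382080078125, -388.70947265625), (98.73594665527344, 78.64282989501953), 18.3002986907959)
```

View pics/w8.png

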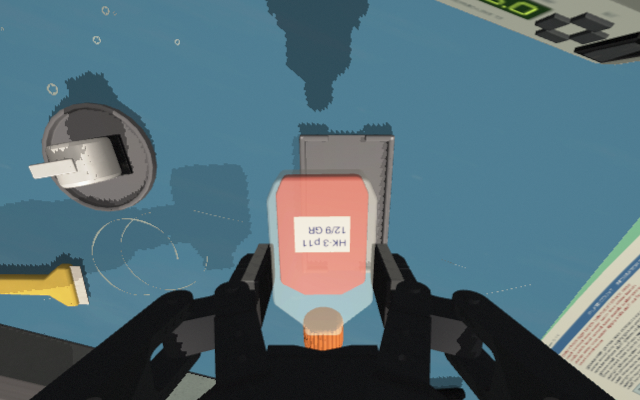

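Call:
play_rows([
  [-0.12, 0.5, 0, 0, 0, 0],
  [-0.12, 0.48, 0.5, 0, 0, 0],
  [0, 0, 1, 0, 0, 0],
  [0, 0, 1, 0, 0, 0],
  [0, 0, 1, 0, 0, 0],
  [0, 0, 0.6, 0, 0, 0],
  [0, 0, 0, 0, 0, 0],
  [0, 0, 0, 0, 0, 0],
])

```text
time_s: 32.3
position: [497.5, -391.2, 36.3]
tool_rot: [0.987, 0.159, -0.0, 0.0]
ft_force: [-0.6, 0.2, -0.3]
gripper_width: 0.583
gripper_force: 31.4
```

```bash
python3 -c "
from h import *
go(497,-391,13.5,18.3)"
```

```text
t 32.3 pos [ 497.5 -391.2   36.3] yaw 18.3 f [-0.6  0.2 -0.3] w 49.5
shift now-frame [-0.02 -0.02  1.14] end-frame [-0.02 -0.02  1.14] turn [ 0.  0. -0.]
```

Call:
play_rows([
  [0, 0, 0.4, 0, 0, 0],
  [0, 0, 0.4, 0, 0, 0],
  [0, 0, 0.2, 0, 0, 0],
  [0, 0, 0.08, 0, 0, 0],
  [0, 0, 0, 0, 0, 0],
])

```text
time_s: 32.8
position: [497.4, -390.6, 14.3]
tool_rot: [0.987, 0.159, -0.0, -0.0]
ft_force: [-0.1, 0.8, -0.2]
gripper_width: 0.584
gripper_force: 31.4
```

Call:
play_rows([
  [0, 0, 0.04, 0, 0, 0],
  [0, 0, 0.04, 0, 0, 0],
  [0, 0, 0, 0, 0, 0],
])

```text
time_s: 33.1
position: [497.7, -390.9, 13.7]
tool_rot: [0.987, 0.159, 0.0, 0.0]
ft_force: [-0.9, 2.2, 4.6]
gripper_width: 0.579
gripper_force: 32.0
```

Call:
play_rows([
  [0, 0, -0.02, 0, 0, 0],
  [0, 0, 0, 0, 0, 0],
  [0, 0, 0, 0, 0, 0],
  [0, 0, 0, 0, 0, 0],
  [0, 0, 0, 0, 0, 0],
  [0, 0, 0, 0, 0, 0],
], gripper=-0.8)

```text
time_s: 33.7
position: [497.5, -390.7, 13.2]
tool_rot: [0.987, 0.159, -0.0, -0.0]
ft_force: [0.6, -0.8, -0.3]
gripper_width: 0.899
gripper_force: 0.0
```

Call:
play_rows([
  [0, 0, -0.4, 0, 0, 0],
  [0, 0, -0.8, 0, 0, 0],
  [0, 0, -1, 0, 0, 0],
  [0, 0, -1, 0, 0, 1],
  [0, 0, -1, 0, 0, 1],
  [0, 0, -1, 0, 0, 1.0],
  [0, 0, -1, 0, 0, 0.05],
  [0, 0, -1, 0, 0, 0],
  [0, 0, 0, 0, 0, 0],
])

```text
time_s: 34.6
position: [499.1, -392.1, 162.5]
tool_rot: [1.0, 0.0, 0.003, 0.002]
ft_force: [1.3, -0.1, 0.0]
gripper_width: 0.904
gripper_force: 0.0
```

```bash
python3 - <<'E'
from h import *
go(480,26.8,160,0)
p,d,m=cam("wrist"); C=cloud(d,m).reshape(-1,3)
a=C[(abs(C[:,0]-492)<80)&(abs(C[:,1]+392)<70)]
q=a[(a[:,2]>5.5)&(a[:,2]<10)]; print("tray",len(q),cv2.minAreaRect(q[:,:2].astype(np.float32)))
q=a[(a[:,2]>20)&(a[:,2]<30)]; print("flask",len(q),np.percentile(q[:,2],[5,50,95]),cv2.minAreaRect(q[:,:2].astype(np.float32)))
E
```

```text
t 34.6 pos [ 499.1 -392.1  162.5] yaw 0.0 f [ 1.3 -0.1  0. ] w 76.8
shift now-frame [ -0.95 -20.94   0.03] end-frame [ -0.96 -20.94   0.12] turn [ 0.04 -0.06  0.  ]
tray 1595 ((492.4085998535156, -393.15228271484375), (127.83267974853516, 79.07194519042969), 18.25740623474121)
flask 4338 [24.17642081 25.5799359  26.77764877] ((492.9422302246094, -392.85845947265625), (100.28788757324219, 50.948646545410156), 19.153871536254883)
```

Call:
play_rows([
  [-0.04, -0.5, 0, 0, 0, 0],
  [-0.05, -1, 0, 0, 0, 0],
  [-0.05, -1, 0, 0, 0, 0],
  [-0.05, -1, 0, 0, 0, 0],
  [-0.05, -1, 0, 0, 0, 0],
  [-0.05, -1, 0, 0, 0, 0],
  [-0.05, -1, 0, 0, 0, 0],
  [-0.05, -1, 0, 0, 0, 0],
  [-0.05, -1, 0, 0, 0, 0],
  [-0.05, -1, 0, 0, 0, 0],
], gripper=-1)

```text
time_s: 35.65
position: [486.6, -198.8, 156.3]
tool_rot: [1.0, 0.001, -0.001, -0.0]
ft_force: [0.4, 0.6, -0.2]
gripper_width: 1.0
gripper_force: 0.0
```

Call:
play_rows([
  [-0.05, -1, 0, 0, 0, 0],
  [-0.05, -1, 0, 0, 0, 0],
  [-0.05, -1, 0, 0, 0, 0],
  [-0.05, -1, 0, 0, 0, 0],
  [-0.05, -1, 0, 0, 0, 0],
  [-0.05, -1, 0, 0, 0, 0],
  [-0.05, -1, 0, 0, 0, 0],
  [-0.05, -1, 0, 0, 0, 0],
  [-0.05, -1, 0, 0, 0, 0],
  [-0.05, -1, 0, 0, 0, 0],
])

```text
time_s: 36.65
position: [476.2, 0.6, 156.4]
tool_rot: [1.0, 0.001, -0.001, 0.0]
ft_force: [-0.0, 0.1, 0.5]
gripper_width: 1.003
gripper_force: 0.0
```

Call:
play_rows([
  [0, -1, 0, 0, 0, 0],
  [0, -0.4, 0.4, 0, 0, 0],
  [0, 0, 1, 0, 0, 0],
  [0, 0, 1, 0, 0, 0],
  [0, 0, 1, 0, 0, 0],
  [0, 0, 1, 0, 0, 0],
  [0, 0, 0.6, 0, 0, 0],
  [0, 0, 0, 0, 0, 0],
  [0, 0, 0, 0, 0, 0],
])

```text
time_s: 37.55
position: [477.4, 27.1, 57.4]
tool_rot: [1.0, 0.0, -0.0, 0.0]
ft_force: [-0.7, 0.5, -0.2]
gripper_width: 1.001
gripper_force: 0.0
```

```bash
python3 - <<'E'
from h import *
go(480,26.8,12.5,0)
p,d,m=cam("wrist"); C=cloud(d,m).reshape(-1,3)
a=C[(abs(C[:,0]-480)<85)&(abs(C[:,1]-26)<60)]
q=a[(a[:,2]>25)&(a[:,2]<31)]; print("block",len(q),cv2.minAreaRect(q[:,:2].astype(np.float32)), q.min(0),q.max(0))
E
```

```text
t 37.5 pos [477.4  27.1  57.4] yaw 0.0 f [-0.7  0.5 -0.2] w 85.1
shift now-frame [0.13 0.02 2.25] end-frame [0.13 0.02 2.25] turn [0. 0. 0.]
block 15434 ((479.7369384765625, 26.910158157348633), (58.2898063659668, 130.97691345214844), 89.98179626464844) [414.24278517  -2.25187372  25.01046643] [545.23190085  56.04405598  30.54420233]
```

Call:
play_rows([
  [0.12, 0.02, 0.4, 0, 0, 0],
  [0, 0, 0.8, 0, 0, 0],
  [0, 0, 0.6, 0, 0, 0],
  [0, 0, 0.4, 0, 0, 0],
  [0, 0, 0, 0, 0, 0],
  [0, 0, 0, 0, 0, 0],
])

```text
time_s: 38.2
position: [480.0, 26.9, 13.4]
tool_rot: [1.0, 0.0, -0.0, -0.0]
ft_force: [-0.4, 0.1, 0.1]
gripper_width: 0.999
gripper_force: 0.0
```

Call:
play_rows([
  [0, 0, 0, 0, 0, 0],
  [0, 0, 0, 0, 0, 0],
  [0, 0, 0, 0, 0, 0],
  [0, 0, 0, 0, 0, 0],
  [0, 0, 0, 0, 0, 0],
  [0, 0, 0, 0, 0, 0],
  [0, 0, 0, 0, 0, 0],
  [0, 0, 0, 0, 0, 0],
], gripper=1, grip_force=70)

```text
time_s: 39.0
position: [480.5, 27.0, 14.4]
tool_rot: [1.0, 0.0, 0.001, -0.0]
ft_force: [-2.4, -0.2, 7.7]
gripper_width: 0.654
gripper_force: 74.4
```

Call:
play_rows([
  [0, 0, -0.2, 0, 0, 0],
  [0, 0, -0.4, 0, 0, 0],
  [0, 0, -0.8, 0, 0, 0],
  [0, 0, -1, 0, 0, 0],
  [0, 0, -1, 0, 0, 0],
  [0, 0, -1, 0, 0, 0],
  [0, 0, -0.6, 0, 0, 0],
  [0, 0, 0, 0, 0, 0],
  [0, 0, 0, 0, 0, 0],
])

```text
time_s: 39.9
position: [479.6, 26.9, 112.9]
tool_rot: [1.0, 0.0, -0.0, -0.0]
ft_force: [-0.0, -0.2, -3.7]
gripper_width: 0.651
gripper_force: 75.3
```

```bash
python3 - <<'E'
from h import *
go(560,281,112,0)
p,d,m=cam("wrist"); C=cloud(d,m).reshape(-1,3); o=get_obs()["position"]; print(get_obs()["wrist_torque"])
a=C[(abs(C[:,0]-480)<85)&(abs(C[:,1]-26)<25)]
q=a[(a[:,2]>o[2]+11)&(a[:,2]<o[2]+20)]; print("block",len(q),np.linalg.lstsq(np.c_[q[:,:2]-o[:2],np.ones(len(q))],q[:,2],rcond=None)[0],q.min(0),q.max(0))
E
```

```text
t 39.9 pos [479.6  26.9 112.9] yaw 0.0 f [-0.  -0.2 -3.7] w 55.4
shift now-frame [  4.03 -12.71   0.04] end-frame [  4.02 -12.71   0.05] turn [-0.  0.  0.]
[-0.02520304  0.03974257  0.03988609]
block 18181 [-1.70461679e-03 -2.93427854e-04  1.26490597e+02] [431.90523479   1.00153199 123.4257296 ] [544.49197697  50.99854878 128.94408632]
```

Call:
play_rows([
  [0, -0.4, 0, 0, 0, 0],
  [0, -0.8, 0, 0, 0, 0],
  [0, -1, 0, 0, 0, 0],
  [0, -1, 0, 0, 0, 0],
  [0, -1, 0, 0, 0, 0],
  [0, -1, 0, 0, 0, 0],
  [0, -1, 0, 0, 0, 0],
  [0.2, -1, 0, 0, 0, 0],
  [0.4, -1, 0, 0, 0, 0],
  [0.4, -1, 0, 0, 0, 0],
])

```text
time_s: 40.95
position: [499.2, 212.3, 112.3]
tool_rot: [1.0, 0.001, -0.001, 0.0]
ft_force: [0.5, 0.4, -2.6]
gripper_width: 0.656
gripper_force: 75.3
```

Call:
play_rows([
  [0.4, -1, 0, 0, 0, -0.4],
  [0.4, -1, 0, 0, 0, -0.5],
  [0.2, -0.8, 0, 0, 0, -0.4],
  [0, -0.5, 0, 0, 0, 0],
  [0, 0, 0, 0, 0, 0],
  [0, 0, 0, 0, 0, 0],
])

```text
time_s: 41.55
position: [515.7, 276.8, 113.0]
tool_rot: [0.998, 0.068, -0.0, 0.0]
ft_force: [-0.1, -0.7, -2.6]
gripper_width: 0.656
gripper_force: 75.2
```

```bash
python3 - <<'E'
from h import *
go(615.5,280.7,112,7.75)
p,d,m=cam("wrist"); C=cloud(d,m).reshape(-1,3); save("pics/w9.png",p)
a=C[(abs(C[:,0]-615)<110)&(abs(C[:,1]-280)<80)]
q=a[(a[:,2]>6)&(a[:,2]<12)]; print(len(q),cv2.minAreaRect(q[:,:2].astype(np.float32)))
E
```

```text
t 41.5 pos [515.7 276.8 113. ] yaw 7.8 f [-0.1 -0.7 -2.6] w 55.8
shift now-frame [4.97 0.48 0.05] end-frame [4.97 0.48 0.05] turn [0.01 0.01 0.  ]
1779 ((619.6117553710938, 281.1837158203125), (90.56770324707031, 86.82649230957031), 7.371850490570068)
```

View pics/w9.png

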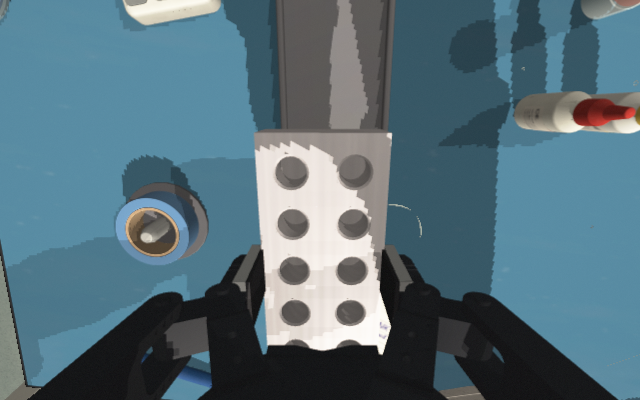

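Call:
play_rows([
  [0.4, 0.04, 0, 0, 0, 0],
  [0.8, 0.08, 0, 0, 0, 0],
  [1, 0.09, 0, 0, 0, 0],
  [1, 0.09, 0, 0, 0, 0],
  [1, 0.09, 0, 0, 0, 0],
  [0.6, 0.07, 0, 0, 0, 0],
  [0.18, 0.02, 0, 0, 0, 0],
  [0, 0, 0, 0, 0, 0],
  [0, 0, 0, 0, 0, 0],
])

```text
time_s: 42.5
position: [615.6, 281.4, 113.3]
tool_rot: [0.998, 0.068, -0.0, -0.0]
ft_force: [-0.2, 0.3, -2.6]
gripper_width: 0.652
gripper_force: 75.2
```

```bash
python3 - <<'E'
from h import *
go(616,280.8,17.3,7.7)
p,d,m=cam("wrist"); C=cloud(d,m).reshape(-1,3)
a=C[(abs(C[:,0]-615)<110)&(abs(C[:,1]-280)<80)]
q=a[(a[:,2]>6)&(a[:,2]<12)]; r=cv2.minAreaRect(q[:,:2].astype(np.float32)); print(len(q),r); 
t=np.radians(7.7); u=np.array([np.cos(t),np.sin(t)]); print("far end along", (q[:,:2]@u).max()-80-6-np.array([616,280.8])@u+7)
print(get_obs()["joint_positions"].round(2))
E
```

```text
t 42.5 pos [615.6 281.4 113.3] yaw 7.8 f [-0.2  0.3 -2.6] w 55.4
shift now-frame [0.02 0.03 4.8 ] end-frame [0.02 0.03 4.8 ] turn [-0.    0.    0.02]
1020 ((684.4456176757812, 290.5616455078125), (19.846820831298828, 85.93128967285156), 7.802891731262207)
far end along 0.10855055847866879
[-0.35  0.58 -0.19  1.36  0.11  1.22 -1.98]
```

Call:
play_rows([
  [0.02, 0.02, 0.4, 0, 0, 0],
  [0, 0, 0.8, 0, 0, 0],
  [0, 0, 1, 0, 0, 0],
  [0, 0, 1, 0, 0, 0],
  [0, 0, 0.7, 0, 0, 0],
  [0, 0, 0.4, 0, 0, 0],
  [0, 0, 0.2, 0, 0, 0],
  [0, 0, 0.1, 0, 0, 0],
  [0, 0, 0, 0, 0, 0],
  [0, 0, 0, 0, 0, 0],
])

```text
time_s: 43.55
position: [617.1, 281.4, 22.2]
tool_rot: [0.998, 0.068, 0.001, -0.0]
ft_force: [0.6, -0.8, -2.7]
gripper_width: 0.651
gripper_force: 75.2
```

Call:
play_rows([
  [0, 0, 0.08, 0, 0, 0],
  [0, 0, 0.04, 0, 0, 0],
  [0, 0, 0, 0, 0, 0],
])

```text
time_s: 43.85
position: [616.5, 281.1, 18.9]
tool_rot: [0.998, 0.068, -0.0, -0.0]
ft_force: [-1.1, 0.1, -3.1]
gripper_width: 0.652
gripper_force: 75.2
```

Call:
play_rows([
  [0, 0, 0.04, 0, 0, 0],
  [0, 0, 0.03, 0, 0, 0],
  [0, 0, 0, 0, 0, 0],
])

```text
time_s: 44.15
position: [616.5, 281.2, 17.6]
tool_rot: [0.998, 0.068, 0.0, -0.0]
ft_force: [-0.6, -1.1, -2.3]
gripper_width: 0.656
gripper_force: 75.3
```

Call:
play_rows([
  [0, 0, 0.03, 0, 0, 0],
  [0, 0, 0, 0, 0, 0],
])

```text
time_s: 44.35
position: [616.5, 281.2, 17.5]
tool_rot: [0.998, 0.068, 0.0, -0.0]
ft_force: [-2.6, -1.6, 4.3]
gripper_width: 0.652
gripper_force: 75.9
```

Contact; release, rise, and check everything.

Call:
play_rows([
  [0, 0, 0, 0, 0, 0],
  [0, 0, 0, 0, 0, 0],
  [0, 0, 0, 0, 0, 0],
  [0, 0, 0, 0, 0, 0],
  [0, 0, 0, 0, 0, 0],
  [0, 0, 0, 0, 0, 0],
], gripper=-0.8)

```text
time_s: 44.95
position: [616.5, 281.1, 16.9]
tool_rot: [0.998, 0.068, 0.0, -0.0]
ft_force: [0.2, -0.9, -0.8]
gripper_width: 0.903
gripper_force: 0.0
```

Call:
play_rows([
  [0, 0, -0.3, 0, 0, 0],
  [0, 0, -0.6, 0, 0, 0],
  [0, 0, -1, 0, 0, 0],
  [0, 0, -1, 0, 0, 0],
  [0, 0, -1, 0, 0, 0],
  [0, 0, -1, 0, 0, 0],
  [0, 0, -1, 0, 0, 0],
  [0, 0, -1, 0, 0, 0],
  [0, 0, 0, 0, 0, 0],
  [0, 0, 0, 0, 0, 0],
])

```text
time_s: 45.95
position: [616.8, 281.3, 156.1]
tool_rot: [0.998, 0.068, 0.001, -0.0]
ft_force: [0.2, 0.3, -0.5]
gripper_width: 0.897
gripper_force: 0.0
```

```bash
python3 - <<'E'
from h import *
p,d,m=cam("wrist"); C=cloud(d,m).reshape(-1,3)
a=C[(abs(C[:,0]-615)<110)&(abs(C[:,1]-280)<60)]
for n,lo,hi in [("block",26,36),("tray",6,11)]:
    q=a[(a[:,2]>lo)&(a[:,2]<hi)]; print(n,len(q),np.percentile(q[:,2],[5,50,95]),cv2.minAreaRect(q[:,:2].astype(np.float32)))
p,d,m=cam("top"); C=cloud(d,m).reshape(-1,3)
for n,c,h in [("tally",(468,-180),52),("flask",(492,-392),25.5),("roll",(474,412),26)]:
    q=C[(np.hypot(C[:,0]-c[0],C[:,1]-c[1])<60)&(C[:,2]>(20 if h<40 else 45))&(C[:,2]<60)]; print(n,len(q),np.median(q,0),h)
E
```

```text
block 7089 [29.69418606 31.09021966 32.25246113] ((616.2340087890625, 280.7781982421875), (130.3939666748047, 58.20027160644531), 7.751399517059326)
tray 2239 [ 7.43175827  8.90232611 10.13181346] ((616.1341552734375, 280.8852844238281), (157.7408447265625, 86.20291900634766), 7.980612277984619)
tally 57 [ 468.24780943 -181.82757288   49.88835269] 52
flask 478 [ 499.72704812 -390.68843567   25.29777713] 25.5
roll 211 [471.33641931 412.25535861  25.546678  ] 26
```

All seated and centred.

```bash
python3 -c "
from bench import *
print(hand_in())"
```

```text
the job is handed in; nothing more can be done
None
```

The job is handed in (no verdict was returned): my last camera checks showed the tally counter, tape roll, flask and tube block each centred, at the right height in its own holder, and let go.

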